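# Open the lamp console with its key and lock the lamp cartridge's stud

## Task

The lamp cartridge in the sloping console was left unfastened. Turn the key in the console's panel a quarter turn clockwise to free the latch and swing the panel fully up on its hinge. Then push the cartridge's sprung stud in, turn it a quarter turn clockwise until it locks down, and leave the panel standing open, the key still turned and the things lying round about undisturbed.

Things in the scene. Friction and masses are not known exactly. Their poses are not given: they have to be found in the camera images.
- console: White sloping console fixed to the desk: a box 170 x 170 x 55 mm tilted 25 degrees on a wedge. Origin on the desk; x level to its high back, y to its left, z up. Face axes used below, in this body's axes: U up the slope (0.906,0,0.423), V = y, N out of the face (-0.423,0,0.906). Middle of the box's outer bottom: 55 mm above the origin.
- panel_hinge (a point): Middle of the panel's hinge line, which runs along V at the face's upper edge: 83 mm up U and 57.5 mm up N from the middle of the box's outer bottom. Panel: grey plate 166 mm (down the slope) x 162 mm x 5 mm. Shut, this point's x, y, z are U, V, N; x and z turn with the panel.
- panel (a joint): Panel opening angle, rad: 0 shut, 1.75 at its stop, fully up; the lower edge rises. The friction hinge (0.35 N m, besides the 0.3 kg panel's weight) stays wherever it is left. Latched shut until the key is turned about 1.1 rad. The key stays in its lock and serves as the pull handle: its bar can pivot between two fingers.
- key_grip (a point): Middle of the T-shaped key's bar, 143 mm from the hinge line and 31 mm out from the panel's mid-plane, at mid-width near the panel's lower edge. Bar 46 mm long, 9 mm thick, 18 mm high along the key's axis, its underside 19.5 mm clear of the panel; stem 11 mm, collar 15 mm across under the bar. Cannot be pulled out. Site z = key axis outward, y = along the bar.
- key (a joint): Key angle: near 0 locked (bar lies level, across the slope), 1.571 rad at its stop unlocked (bar points up the slope); grows clockwise as seen facing the panel. Stiff with friction (0.06 N m), stays where it is left.
- stud_grip (a point): Grip point on the stud's wing, inside the recess (162 x 162 mm) behind the panel: 10 mm down the slope (-U) and 41 mm up N from the middle of the box's outer bottom while proud; recess floor at 10 mm, rim at 55 mm. Wing 40 mm long, 10 mm thick, from 7 mm above to 11 mm below this point; 45 mm clear all round. Site z = N, x = along the wing.
- stud_push (a joint): Travel of the stud into the face, m: 0 standing proud, 0.010 at its bottom stop. Spring force 3 N proud to 7 N at the bottom. Blocked from turning until pushed in more than 0.006 (forcing it round unpushed does not count); once turned and let go it springs back only to about 0.006 and is locked there.
- stud_turn (a joint): Turn of the stud: near 0 unlocked (wing points up the slope), 1.571 rad at its stop locked (wing lies level across); grows clockwise as seen facing the front.
- cap: Bystander: loose black round dust cap, 42 mm across, 13 mm high; origin under its middle.
- stick: Bystander: loose blue USB stick, 18 x 52 x 9 mm; origin under its middle.
- tissue: Bystander: loose thin booklet of lens tissue, 66 x 101 x 9 mm; origin under its middle.
- timer_1: Bystander: loose square white timer, 62 x 62 x 18 mm; origin under its middle.
- hub: Bystander: loose black USB hub, 35 x 85 x 18 mm; origin under its middle.

How it is judged:
On the way, in this order (a step that is already met when the one before it is completed fails the run):
1. the key is turned to its unlocked position (value of joint key above 1.25 rad), for 0.05 s.
2. the panel is swung fully up (value of joint panel above 1.5 rad), for 0.2 s.
3. the stud is pushed in before it is turned (value of joint stud_push above 0.005 m and value of joint stud_turn below 0.3 rad).
4. the stud is pushed in and turned (value of joint stud_push above 0.004 m and value of joint stud_turn above 1.2 rad), for 0.2 s.
At the end, for the whole second after the job is handed in: The key is turned at least 1.2 rad, the panel stands open at least 1.4 rad and at rest, and the stud is locked: still at least 4 mm in and turned at least 1.2 rad (all of step 4 and value of joint key above 1.2 rad and value of joint panel above 1.4 rad and velocity of joint panel below 0.05 rad/s); the robot touches nothing.
It fails at once if a bystander was shoved more than 30 mm from its place (distance of any of cap, stick, tissue, timer_1, hub from where it was at the start of the episode above 0.03 m).
It also fails if it takes over 58 s, if anything falls off the work surface, if the arm or the gripper's body presses on something with over 40 N, if the wrist force passes 120 N, or if a joint passes its speed limit or range.

## Robot

A 7-joint arm with a two-finger parallel gripper is mounted at the origin on a cart in front of the work surface, level with it; the furniture and walls round the work are solid. World frame = base frame: x ahead of the robot, y to its left, z up, the work surface at z = 0. Lengths are in m, angles in rad, forces in N, time in s.
With the tool pointing down it reaches from about 0.425 to 0.875 m from the base axis. Payload 8.4 kg.
Tool frame: the origin (TCP) lies at the very end of the fingers, on their centre line; the grasp point (between the pads) lies 19 mm behind it; z points along the fingers, y is the line along which they close (so a half turn about z gives the same grasp; the last joint's range is limited). The gripper opens to 85 mm and grips with 20 to 120 N. Pads are 22 mm wide; open, the fingers measure 114 mm over their backs; the gripper's body (76 mm by 85 mm) begins 54 mm behind the grasp point. The pads swing forward as they close: fully open they stand 13 mm farther back than shut.
Start: joints at [1.173, 0.333, 0.04, 1.465, -0.013, 1.343, -0.059], TCP at [0.191, -0.621, 0.231] pointing down, gripper open.
Joint ranges: [-2.58, 2.58], [-0.38, 2.09], [-1.3, 1.39], [0.25, 2.4], [-1.5, 4.64], [0.08, 2.09], [-2.65, 2.65]. Speed limits (rad/s): [2.22, 2.22, 2.79, 2.79, 3.14, 3.14, 3.14].

## Interface

Orientations are given as [roll, pitch, yaw] about the fixed x, y, z axes, in that order (R = Rz(yaw) Ry(pitch) Rx(roll)).
In Python, from station import bot, cams gives the robot as it stands (bot), with the cameras (cams).
- The arm moves only by the shell command python3 steer.py [OPENING] [FORCE], which reads ROWS from standard input. ROWS is a JSON list of rows, 1 to 8 of them, each of 6 numbers: dx, dy, dz in m, then a rotation vector rx, ry, rz in rad; each row is the pose to reach, as a shift and turn from the pose commanded when the command began, along the tool's axes at that moment; what a row does not reach only later rows make up. A row lasts 1/10 s, in which the tool goes at most 0.05 m and 0.15 rad, less where a joint would pass 70% of its speed; a pose out of reach is approached as far as the arm can. OPENING is the opening from 0.0 (shut) to 1.0 (fully open), set as the command begins (- or left out keeps the last). The fingers move at their own pace and stop on an object; FORCE is the grip in N (left out, the last holds). Time passes only in rows, so rows that do not move let the fingers close. It prints the time, the measured TCP pose, the force, the opening and the grip force at its end. Input that does not fit is refused with a message, and nothing moves.
- bot.read_state(): the state, without advancing time (a new reading comes with each control period).
- cams.camera(name): name is "side" or "top"; returns a dict with "img" (420x560x3 uint8, red, green, blue), "mtx" (3x3 intrinsics, pixels), "eye" and "orientation" of the camera in the world. Camera axes: x right, y up, looking along -z (the intrinsics and any distortion apply to the point x, -y, -z); pixel columns grow to the right and rows downward; lengths in m; the calibration is good to about 2 mm. A picture is of the moment at which its call begins. There is no depth.
- bot.sign_off(): hands the job in; it is judged then, once.
The state is a dict: "clock": time; "q": joint angles; "dq": joint speeds; "tau": joint torques, N m; "position": TCP position; "eef_rot": TCP orientation; "ft_force": force on the tool from outside, world axes, zero at the start; "wrist_torque": the same for the moment, N m; "width": opening from 0.0 (shut) to 1.0 (fully open); "grip_force": force on a finger pad.
Only numpy, scipy, OpenCV 4.12 (cv2) and the standard library are available. Lean on these libraries where they do the work, as an engineer would, in place of code of your own. Each camera call takes 0.05 s, during which the arm holds its last target. There are 200 camera calls.

## Working session

There is one attempt and no reset: what is moved stays moved. The work goes in short steps, Python scripts to look and compute and a shell command to move; the robot and the scene stay as the last step left them, time stands still between calls to the robot, and variables do not carry over. Pictures are saved under pics/ and viewed, at most 10 in all, crops included, and the job is handed in when it is done.

```bash
ls; mkdir -p pics
python3 - <<'E'
from station import bot, cams
import cv2,numpy as np
s=bot.read_state();print(s['clock'],s['position'],s['eef_rot'],s['width'])
for n in("top","side"):
    c=cams.camera(n);cv2.imwrite(f"pics/{n}0.png",c['img'][:,:,::-1]);print(n,c['mtx'],c['eye'],c['orientation'],[k for k in c])
E
```

```text
pics
station.py
steer.py
0.0 [ 0.19122144 -0.62076344  0.23042735] [-3.14000945e+00  7.87178667e-05  2.98806564e-01] 0.9976307651639692
top [[496.19796128   0.         284.50372963]
 [  0.         496.19796128 210.92714817]
 [  0.           0.           1.        ]] [0.19174688 0.22906889 1.43361429] [ 0.20157386 -0.00302052 -1.56429004] ['img', 'mtx', 'eye', 'orientation']
side [[448.86320508   0.         280.68035918]
 [  0.         448.86320508 207.50805225]
 [  0.           0.           1.        ]] [ 0.31822431 -0.59436044  0.57243347] [ 1.08408956  0.00860448 -0.19161864] ['img', 'mtx', 'eye', 'orientation']
```

View pics/top0.png

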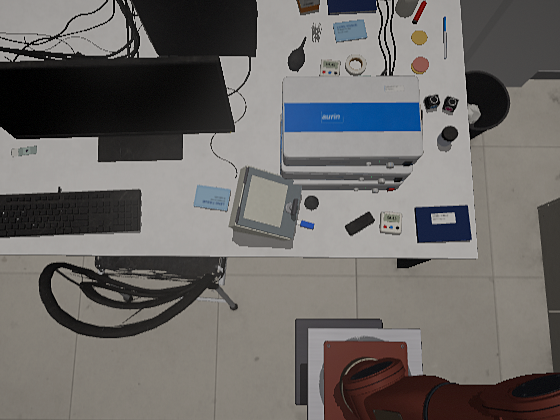

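View pics/side0.png

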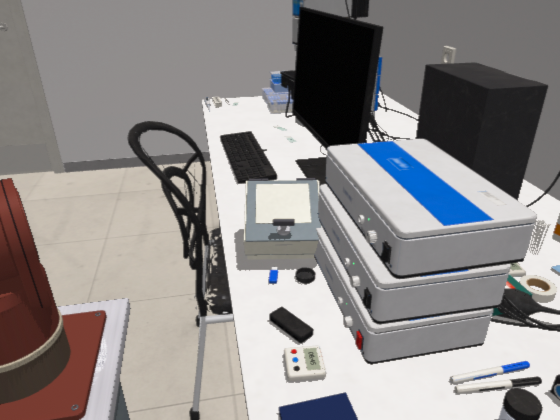

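The top view shows the console at about (265,203) with its key at (294,208), low edge facing -y, next to the instrument stack. The cap is at (311,202) and the stick at (307,225). The side view has the key at (284,222). I'll enlarge both.

```bash
cat > h.py <<'E'
import numpy as np,cv2
from scipy.spatial.transform import Rotation as Ro
from station import bot, cams
def ray(c,p):
    K=c['mtx'];d=np.array([(p[0]-K[0,2])/K[0,0],-(p[1]-K[1,2])/K[1,1],-1])
    return np.array(c['eye']),Ro.from_euler('xyz',c['orientation']).apply(d)
def proj(c,P):
    v=Ro.from_euler('xyz',c['orientation']).inv().apply(np.atleast_2d(P)-c['eye']);K=c['mtx']
    return np.c_[K[0,0]*v[:,0]/-v[:,2]+K[0,2],K[1,1]*-v[:,1]/-v[:,2]+K[1,2]]
def plane(c,p,z):
    e,d=ray(c,p);return e+d*(z-e[2])/d[2]
def tri(c1,p1,c2,p2):
    e1,d1=ray(c1,p1);e2,d2=ray(c2,p2)
    t=np.linalg.lstsq(np.c_[d1,-d2],e2-e1,rcond=None)[0];a=e1+t[0]*d1;b=e2+t[1]*d2
    return (a+b)/2,np.linalg.norm(a-b)
E
python3 - <<'E'
import cv2
t=cv2.imread('pics/top0.png')[155:255,220:330];s=cv2.imread('pics/side0.png')[170:270,230:330]
a=cv2.resize(t,(440*1,400),interpolation=cv2.INTER_CUBIC);b=cv2.resize(s,(360,360),interpolation=cv2.INTER_CUBIC)
import numpy as np
b=cv2.copyMakeBorder(b,0,40,0,0,cv2.BORDER_CONSTANT);cv2.imwrite('pics/crop0.png',np.hstack([a,b]))
E
```

```text
(no output)
```

View pics/crop0.png

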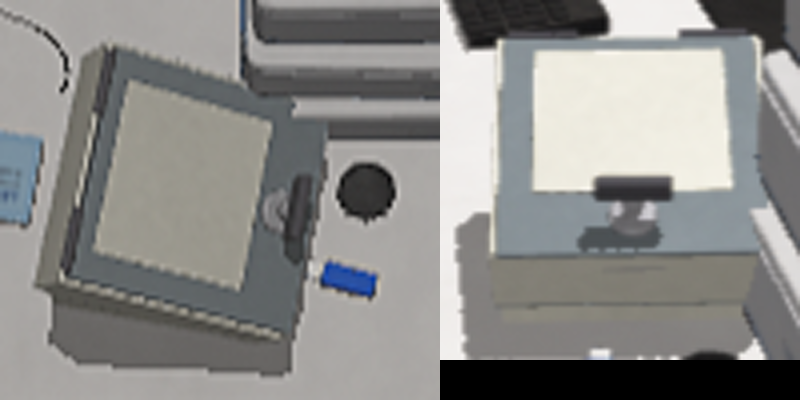

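Run:
```python
from h import *
import pickle
T=cams.camera('top');S=cams.camera('side')
tp=lambda x,y:(220+x/4-.4,155+y/4-.4); sp=lambda x,y:(230+(x-440)/3.6-.4,170+y/3.6-.4)
U=np.array([.906,0,.423]);V=np.array([0,1,0]);N=np.array([-.423,0,.906]);O=np.array([0,0,.055])
m=lambda u,v,n:O+U*u+V*v+N*n
L=[('lowleft',(288,339),(491,253),m(-.083,.081,.06)),('lowright',(327,123),(757,252),m(-.083,-.081,.06)),('upleft',(66,277),(498,37),m(.083,.081,.06)),('upright',(112,49),(760,37),m(.083,-.081,.06)),('key',(298,218),(634,188),m(-.06,0,.0885))]
P=[];M=[]
for n,a,b,mm in L:
    p,e=tri(T,tp(*a),S,sp(*b));print(n,p.round(4),round(e,4),'model z',mm[2].round(4));P.append(p);M.append(mm)
P=np.array(P);M=np.array(M)
from scipy.optimize import least_squares
f=lambda x:(Ro.from_euler('z',x[0]).apply(M)+x[1:]-P)
r=least_squares(lambda x:f(x).ravel(),[1.4,.5,.15,0]);print(r.x,(f(r.x)*1e3).round(1))
# reprojection-based refinement of same points
Q=[tp(*l[1]) for l in L]+[sp(*l[2]) for l in L]
def g(x):
    W=Ro.from_euler('z',x[0]).apply(M)+[x[1],x[2],0]
    return np.r_[proj(T,W),proj(S,W)]-Q
r2=least_squares(lambda x:g(x).ravel(),r.x[:3]);print(r2.x,g(r2.x).round(1).tolist())
```

```text
lowleft [0.3901 0.2066 0.0729] 0.0007 model z 0.0743
lowright [0.5439 0.1796 0.0708] 0.0014 model z 0.0743
upleft [0.4178 0.3544 0.1432] 0.0038 model z 0.1445
upright [0.5805 0.3274 0.1385] 0.0053 model z 0.1445
key [0.471  0.2005 0.1096] 0.0067 model z 0.1098
[ 1.3814276   0.48791109  0.29168095 -0.00242956] [[-0.6  1.5 -1.1]
 [ 4.7 -1.9  1. ]
 [-0.1  1.4 -1.2]
 [-3.6 -2.1  3.5]
 [-0.4  1.1 -2.2]]
[1.37408338 0.48780261 0.29049118] [[-0.4, 0.3], [1.3, -1.3], [-0.3, 0.5], [1.4, -0.4], [0.1, -0.8], [-0.9, -0.7], [2.5, -0.8], [0.9, -0.8], [-2.0, -1.2], [-2.1, 0.4]]
```

Run:
```python
from h import *
T=cams.camera('top');S=cams.camera('side')
R={}
for n,c,box in(('top',T,(225,160,310,250)),('side',S,(235,170,325,240))):
    x0,y0,x1,y1=box;im=c['img'][y0:y1,x0:x1].astype(int)
    mx=im.max(2);mn=im.min(2)
    w=((im[:,:,0]-im[:,:,2]>8)&(mx>(175 if n=='top' else 200))).astype(np.uint8)
    cs,_=cv2.findContours(w,0,2);k=max(cs,key=cv2.contourArea)
    print(n,'win',cv2.contourArea(k)); 
    q=cv2.approxPolyDP(cv2.convexHull(k),4,True)[:,0]+[x0,y0];print(q.tolist())
    d=(mx<75).astype(np.uint8)
    nn,l,st,ce=cv2.connectedComponentsWithStats(d)
    for i in range(1,nn):
        if st[i,4]>20:
            print('dark',st[i].tolist(),(ce[i]+[x0,y0]).round(1),cv2.minAreaRect(np.argwhere(l==i)[:,::-1].astype(np.float32)))
    big=cv2.resize(im.astype(np.uint8)[:,:,::-1],None,fx=4,fy=4,interpolation=cv2.INTER_NEAREST)
    R[n]=cv2.copyMakeBorder(big,0,360-big.shape[0],0,0,cv2.BORDER_CONSTANT)
cv2.imwrite('pics/c1.png',np.hstack([R['top'],R['side']]))
```

```text
top win 1.0
[[301, 219], [299, 223]]
dark [18, 7, 6, 22, 42] [245.7 176. ] ((20.258825302124023, 17.335294723510742), (2.603165864944458, 21.367652893066406), 12.52880573272705)
dark [79, 36, 6, 13, 56] [307.1 202.3] ((81.5, 42.0), (12.0, 5.0), 90.0)
dark [65, 39, 8, 22, 107] [293.9 209.5] ((68.4615478515625, 49.19230651855469), (6.864065170288086, 21.376659393310547), 11.309932708740234)
dark [10, 40, 7, 24, 45] [238.2 212.5] ((13.115385055541992, 51.42308044433594), (2.7456259727478027, 23.533939361572266), 11.309932708740234)
side win 1903.0
[[307, 184], [310, 221], [256, 222], [257, 184]]
dark [0, 0, 42, 13, 403] [254.3 174.6] ((20.5, 6.0), (12.0, 41.0), 90.0)
dark [67, 0, 23, 14, 203] [315.4 174.6] ((78.0, 6.5), (13.0, 22.0), 90.0)
dark [38, 51, 21, 5, 97] [283.1 222.9] ((48.0, 53.0), (4.0, 20.0), 90.0)
```

View pics/c1.png

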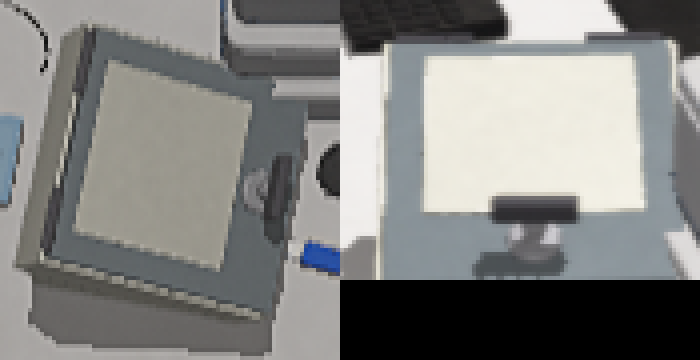

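Run:
```python
from h import *
T=cams.camera('top');S=cams.camera('side')
tp=lambda x,y:(225+x/4-.5,160+y/4-.5); sp=lambda x,y:(235+(x-340)/4-.5,170+y/4-.5)
P={n:tri(T,tp(*a),S,sp(*b)) for n,a,b in[('UR',(105,62),(633,55)),('LR',(252,98),(643,212)),('LL',(222,270),(424,212)),('UL',(75,232),(425,55)),('key',(279,198),(534,208))]}
for n,(p,e) in P.items():print(n,p.round(4),round(e,4))
g=lambda n:P[n][0]
for a,b in(('UR','UL'),('LR','LL'),('LR','UR'),('LL','UL')):
    d=g(b)-g(a);print(a,b,np.linalg.norm(d).round(4),np.arctan2(d[1],d[0]).round(3),np.arcsin(d[2]/np.linalg.norm(d)).round(3))
c=np.mean([g(n) for n in('UR','UL','LR','LL')],0);print('win centre',c)
for px in[(311,202)]:pass
# hinge-side/-x-side edges: top panel low-left corner, up-left
for n,a,b in[('lowleft',(268,316),(243.9*1,0)),]:print(plane(T,tp(*a),.0743))
for n,p in dict(ul=(47,262),ur=(98,30)).items():print(n,plane(T,tp(*p),.1445))
```

```text
UR [0.5553 0.3189 0.137 ] 0.0001
LR [0.5398 0.2193 0.0912] 0.006
LL [0.4206 0.2388 0.0933] 0.0001
UL [0.4371 0.3362 0.1406] 0.0007
key [0.4705 0.2001 0.1108] 0.0056
UR UL 0.1195 2.996 0.031
LR LL 0.1208 2.979 0.018
LR UR 0.1107 1.417 0.426
LL UL 0.1095 1.403 0.447
win centre [0.48817752 0.27829251 0.11552876]
[0.39187394 0.2069212  0.0743    ]
ul [0.41643483 0.35381867 0.1445    ]
ur [0.57556309 0.32353241 0.1445    ]
```

```bash
python3 - <<'E'
from h import *
from scipy.optimize import least_squares
T=cams.camera('top');S=cams.camera('side')
tp=lambda x,y:(225+x/4-.5,160+y/4-.5); sp=lambda x,y:(235+(x-340)/4-.5,170+y/4-.5)
U=np.array([.906,0,.423]);V=np.array([0,1,0]);N=np.array([-.423,0,.906]);O=np.array([0,0,.055])
m=lambda u,v,n:O+U*u+V*v+N*n
a=.06 # window half width ; u1,u2 free
ob=[('T','LLp',(268,316)),('T','ULp',(47,262)),('T','URp',(98,30)),('T','key',(279,198)),('T','UR',(105,62)),('T','LR',(252,98)),('T','LL',(222,270)),('T','UL',(75,232)),
('S','UR',(633,55)),('S','LR',(643,212)),('S','LL',(424,212)),('S','UL',(425,55)),('S','key',(534,208))]
def g(x):
    y,X,Y,u1,u2,w=x
    M=dict(LLp=m(-.083,.081,.06),ULp=m(.083,.081,.06),URp=m(.083,-.081,.06),key=m(-.06,0,.0885),UR=m(u2,-w,.06),UL=m(u2,w,.06),LR=m(u1,-w,.06),LL=m(u1,w,.06))
    o=[]
    for c,n,p in ob:
        W=Ro.from_euler('z',y).apply(M[n])+[X,Y,0];cam,f=(T,tp) if c=='T' else (S,sp)
        o.append(proj(cam,W)[0]-f(*p))
    return np.array(o)
r=least_squares(lambda x:g(x).ravel(),[1.4,.488,.29,-.04,.07,.06],loss='soft_l1');print(r.x.round(4))
for o,e in zip(ob,g(r.x)):print(o[0],o[1],e.round(1))
y,X,Y=r.x[:3]
R=Ro.from_euler('z',y)
for n,p in dict(key=m(-.06,0,.0885),hinge=m(.083,0,.0575),stud=m(-.01,0,.041)).items():print(n,(R.apply(p)+[X,Y,0]).round(4))
print('U',R.apply(U),'N',R.apply(N),'V',R.apply(V))
E
cat >> h.py <<'E'
A=1.3949;ORG=np.array([.4885,.2900,0]);RC=Ro.from_euler('z',A)
U,V,N=[RC.apply(v) for v in([.9063,0,.4226],[0,1,0],[-.4226,0,.9063])]
m=lambda u,v,n:ORG+[0,0,.055]+U*u+V*v+N*n
def go(P,x,z,tag=''):
    "shift and turn, in present tool axes, to TCP P with tool axes x,z"
    s=bot.read_state();R=Ro.from_euler('xyz',s['eef_rot']);y=np.cross(z,x)
    Rt=Ro.from_matrix(np.c_[x,y,z])
    print(tag,'P',np.round(P,4),'d',R.inv().apply(np.array(P)-s['position']).round(4),'rv',(R.inv()*Rt).as_rotvec().round(3))
E
python3 - <<'E'
from h import *
T=cams.camera('top');S=cams.camera('side')
print('stack topfrontleft',tri(T,(283,163),S,(330,182)),tri(T,(283,160),S,(328,148)))
print('front right bottom z0',plane(T,(408,186),.05))
k=m(-.06,0,.0885);print(k)
go([.42,-.3,.32],[np.cos(1.0),np.sin(1),0],[0,0,-1],'via')
go(k+.09*N,V,-N,'pre'); go(k-.009*N,V,-N,'grasp')
E
```

```text
stack topfrontleft (array([0.57925341, 0.23150069, 0.17653069]), np.float64(0.003092809928724633)) (array([0.56765864, 0.23070634, 0.25227158]), np.float64(0.01066398512028062))
front right bottom z0 [ 0.5502582  -0.12818715  0.05      ]
[0.47243969 0.19963803 0.10985155]
via P [ 0.42 -0.3   0.32] d [ 0.3131 -0.2396 -0.0887] rv [-0.    -0.    -0.701]
pre P [0.4658 0.1622 0.1914] d [ 0.4929 -0.6679  0.0399] rv [-0.14   0.579 -2.611]
grasp P [0.4731 0.2034 0.1017] d [ 0.512  -0.7051  0.1297] rv [-0.14   0.579 -2.611]
```

```bash
echo '[[0.04,-0.03,-0.02,0,0,-0.1],[0.08,-0.06,-0.04,0,0,-0.2],[0.12,-0.09,-0.06,0,0,-0.3],[0.16,-0.12,-0.08,0,0,-0.4],[0.2,-0.15,-0.09,0,0,-0.5],[0.24,-0.18,-0.09,0,0,-0.6],[0.28,-0.21,-0.09,0,0,-0.7],[0.31,-0.24,-0.09,0,0,-0.7]]' | python3 steer.py 1.0
echo '[[0,0,0,0,0,0]]' | python3 steer.py
python3 - <<'E'
from h import *
k=m(-.06,0,.0885)
go([.44,-.05,.32],[np.cos(1.6),np.sin(1.6),0],[0,0,-1],'via2')
go(k+.12*N,V,-N,'pre')
print(bot.read_state()['q'])
E
```

```text
clock: 1.4
position: [0.414, -0.3059, 0.3217]
eef_rot: [3.14, 0.0, 1.002]
ft_force: [1.7, -0.4, -0.1]
width: 0.998
grip_force: 0.0
clock: 1.5
position: [0.4171, -0.3007, 0.3221]
eef_rot: [3.14, -0.002, 1.01]
ft_force: [-0.2, 0.0, 0.3]
width: 1.0
grip_force: 0.0
via2 P [ 0.44 -0.05  0.32] d [ 0.2244 -0.114   0.0024] rv [ 0.002 -0.002 -0.59 ]
pre P [0.4636 0.1497 0.2186] d [ 0.4058 -0.2005  0.1041] rv [-0.284  0.426 -1.92 ]
[ 0.82674255  0.03707211 -0.29469575  1.63176111  0.00870917  1.47300367
 -0.02982464]
```

```bash
echo '[[0.045,-0.023,0,0,0,-0.12],[0.09,-0.046,0,0,0,-0.24],[0.135,-0.07,0,0,0,-0.36],[0.18,-0.09,0,0,0,-0.48],[0.22,-0.114,0,0,0,-0.6],[0.22,-0.114,0,0,0,-0.6]]' | python3 steer.py
python3 - <<'E'
from h import *
k=m(-.06,0,.0885)
go(k+.12*N,V,-N,'pre')
print(bot.read_state()['q'])
E
```

```text
clock: 2.1
position: [0.4365, -0.0543, 0.3221]
eef_rot: [3.14, -0.0, 1.612]
ft_force: [-0.0, -0.5, 0.7]
width: 1.001
grip_force: 0.0
pre P [0.4636 0.1497 0.2186] d [0.2028 0.0353 0.1036] rv [-0.366  0.296 -1.331]
[ 0.61205455 -0.12191241 -0.52535374  1.76957584 -0.06160594  1.47614403
  0.1368136 ]
```

```bash
echo '[[0.02,0.003,0.01,-0.036,0.03,-0.133],[0.04,0.007,0.02,-0.073,0.06,-0.266],[0.06,0.01,0.03,-0.11,0.09,-0.4],[0.08,0.014,0.04,-0.146,0.118,-0.532],[0.1,0.018,0.05,-0.183,0.148,-0.665],[0.12,0.021,0.06,-0.22,0.178,-0.8],[0.14,0.025,0.07,-0.256,0.207,-0.93],[0.16,0.028,0.08,-0.293,0.237,-1.065]]' | python3 steer.py
python3 - <<'E'
from h import *
k=m(-.06,0,.0885)
go(k+.12*N,V,-N,'pre')
print(bot.read_state()['q'])
E
```

```text
clock: 2.9
position: [0.4599, 0.0998, 0.2412]
eef_rot: [2.784, -0.048, 2.689]
ft_force: [0.1, -0.1, -0.5]
width: 1.002
grip_force: 0.0
pre P [0.4636 0.1497 0.2186] d [0.0174 0.0353 0.0382] rv [-0.072  0.063 -0.274]
[ 0.44665877 -0.11877878 -0.45784364  1.98239294 -0.42667315  1.1748037
  1.24623214]
```

```bash
echo '[[0.008,0.017,0.02,-0.036,0.03,-0.137],[0.0174,0.035,0.038,-0.072,0.063,-0.274],[0.0174,0.035,0.038,-0.072,0.063,-0.274]]' | python3 steer.py
python3 - <<'E'
from h import *
k=m(-.06,0,.0885)
go(k-.009*N,V,-N,'grasp')
print(bot.read_state()['q'])
for n in('top','side'):
    c=cams.camera(n);i=c['img'][:,:,::-1]
    i=i[140:260,210:350] if n=='top' else i[110:270,200:386]
    cv2.imwrite(f'pics/{n}1.png',cv2.resize(i,(400,342),interpolation=cv2.INTER_CUBIC))
cv2.imwrite('pics/pre.png',np.hstack([cv2.imread('pics/top1.png'),cv2.imread('pics/side1.png')]))
E
```

```text
clock: 3.2
position: [0.4625, 0.1506, 0.2172]
eef_rot: [2.705, -0.004, 2.967]
ft_force: [0.1, -1.0, -0.0]
width: 1.001
grip_force: 0.0
grasp P [0.4731 0.2034 0.1017] d [-1.700e-03 -1.000e-04  1.275e-01] rv [ 0.    -0.004 -0.001]
[ 0.39596137 -0.04873292 -0.47584589  1.99648513 -0.49695227  1.1263219
  1.51779276]
```

View pics/pre.png

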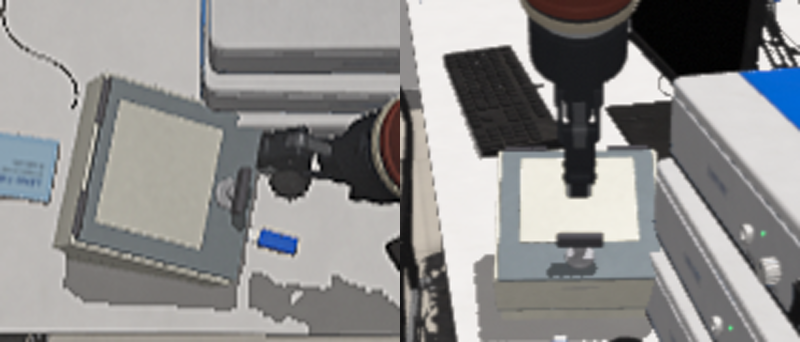

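The gripper hangs above the key. In the side crop, finger centre and bar centre are both at x≈580, so I can descend.

```bash
echo '[[-0.001,0,0.03,0,0,0],[-0.0017,0,0.06,0,0,0],[-0.0017,0,0.09,0,0,0],[-0.0017,0,0.11,0,0,0],[-0.0017,0,0.12,0,0,0],[-0.0017,0,0.1275,0,0,0],[-0.0017,0,0.1275,0,0,0]]' | python3 steer.py 0.6
echo '[[0,0,0,0,0,0],[0,0,0,0,0,0],[0,0,0,0,0,0],[0,0,0,0,0,0],[0,0,0,0,0,0],[0,0,0,0,0,0]]' | python3 steer.py 0.0 40
python3 - <<'E'
from h import *
k=m(-.06,0,.0885)
go(k-.009*N,V,-N,'grasp');print(bot.read_state()['wrist_torque'])
E
```

```text
clock: 4.0
position: [0.4746, 0.2016, 0.1032]
eef_rot: [2.706, -0.002, 2.961]
ft_force: [0.1, -0.7, 0.6]
width: 0.6
grip_force: 0.0
clock: 4.6
position: [0.4753, 0.2032, 0.1048]
eef_rot: [2.704, -0.0, 2.962]
ft_force: [-0.9, 4.0, 7.4]
width: 0.092
grip_force: 44.5
grasp P [0.4731 0.2034 0.1017] d [ 0.0022 -0.0015  0.0027] rv [ 0.001  0.001 -0.003]
[0.87644614 0.24619816 0.12068774]
```

```bash
echo '[[0,0,0,0,0,0.13],[0,0,0,0,0,0.26],[0,0,0,0,0,0.39],[0,0,0,0,0,0.52],[0,0,0,0,0,0.65],[0,0,0,0,0,0.78],[0,0,0,0,0,0.91],[0,0,0,0,0,1.04]]' | python3 steer.py
echo '[[0,0,0,0,0,0.12],[0,0,0,0,0,0.24],[0,0,0,0,0,0.36],[0,0,0,0,0,0.48],[0,0,0,0,0,0.51],[0,0,0,0,0,0.51]]' | python3 steer.py
python3 - <<'E'
from h import *
k=m(-.06,0,.0885)
go(k-.009*N,U,-N,'now');print(bot.read_state()['wrist_torque'],bot.read_state()['q'])
H=m(.083,0,.0575);c0=bot.read_state()['position']-H
print('grip in hinge frame',c0@U,c0@V,c0@N)
for n in('top','side'):
    c=cams.camera(n);i=c['img'][:,:,::-1]
    i=i[140:260,210:350] if n=='top' else i[110:270,200:386]
    cv2.imwrite(f'pics/{n}1.png',cv2.resize(i,(400,342),interpolation=cv2.INTER_CUBIC))
cv2.imwrite('pics/turned.png',np.hstack([cv2.imread('pics/top1.png'),cv2.imread('pics/side1.png')]))
E
```

```text
clock: 5.4
position: [0.4749, 0.203, 0.1047]
eef_rot: [2.912, -0.375, 1.961]
ft_force: [-2.5, 1.5, 8.7]
width: 0.09
grip_force: 44.8
clock: 6.0
position: [0.4747, 0.2031, 0.1047]
eef_rot: [3.134, -0.437, 1.413]
ft_force: [-4.0, 0.6, 9.8]
width: 0.093
grip_force: 44.9
now P [0.4731 0.2034 0.1017] d [-0.0012 -0.0017  0.0027] rv [ 0.    -0.001  0.016]
[0.79833596 0.80558931 0.39053167] [ 0.19514566  0.11497726 -0.42689114  2.0960927  -0.48988183  0.8241938
 -0.06918434]
grip in hinge frame -0.14175691090318945 -0.0016365879533627931 0.024750325608290328
```

View pics/turned.png

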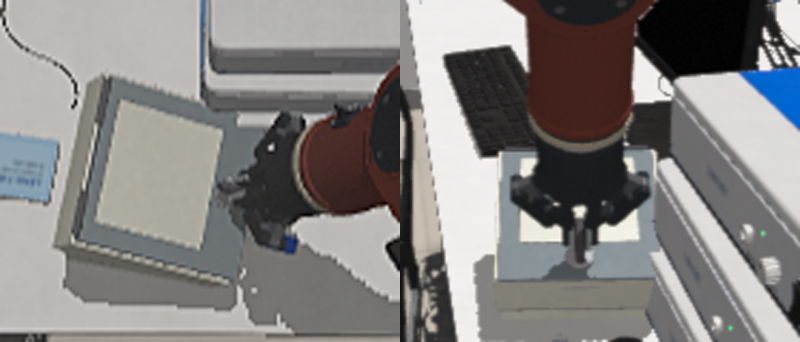

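The key bar now points up the slope, held between the fingers at about (232,188) top and (580,250) side. Next I'll work out the swing arc.

Run:
```python
from h import *
# 2D in (U,N) ; tool x=U,z=-N at start, rotates +phi about V
def pose(th):
    s=.003*min(1,th/.6); n=.031+s
    k=np.array([-.143*np.cos(th)+n*np.sin(th), .143*np.sin(th)+n*np.cos(th)])
    ph=.35*th
    # rot + about V: U->-N, N->U
    z=np.array([-np.sin(ph),-np.cos(ph)]);x=np.array([np.cos(ph),-np.sin(ph)])
    return k+.006*z,x,z,ph
ths=np.linspace(0,1.68,25)
for b in range(0,24,8):
    p0,x,z,ph0=pose(ths[b])
    print(';'.join('%.4f 0 %.4f 0 %.3f 0'%((pose(t)[0]-p0)@x,(pose(t)[0]-p0)@z,-(pose(t)[3]-ph0)) for t in ths[b+1:b+9]),'th',ths[b+8])
# tool y is -V so +phi about V = -phi about tool y
```

```text
0.0024 0 -0.0103 0 -0.024 0;0.0055 0 -0.0204 0 -0.049 0;0.0094 0 -0.0302 0 -0.073 0;0.0139 0 -0.0397 0 -0.098 0;0.0192 0 -0.0488 0 -0.122 0;0.0250 0 -0.0576 0 -0.147 0;0.0315 0 -0.0659 0 -0.171 0;0.0386 0 -0.0737 0 -0.196 0 th 0.5599999999999999
0.0060 0 -0.0085 0 -0.024 0;0.0125 0 -0.0163 0 -0.049 0;0.0195 0 -0.0237 0 -0.073 0;0.0271 0 -0.0306 0 -0.098 0;0.0351 0 -0.0369 0 -0.122 0;0.0435 0 -0.0426 0 -0.147 0;0.0523 0 -0.0477 0 -0.171 0;0.0614 0 -0.0522 0 -0.196 0 th 1.1199999999999999
0.0085 0 -0.0056 0 -0.025 0;0.0173 0 -0.0106 0 -0.049 0;0.0265 0 -0.0149 0 -0.073 0;0.0360 0 -0.0186 0 -0.098 0;0.0457 0 -0.0216 0 -0.122 0;0.0556 0 -0.0239 0 -0.147 0;0.0656 0 -0.0255 0 -0.171 0;0.0757 0 -0.0264 0 -0.196 0 th 1.68
```

```bash
echo '[[0.0024,0,-0.0103,0,-0.024,0],[0.0055,0,-0.0204,0,-0.049,0],[0.0094,0,-0.0302,0,-0.073,0],[0.0139,0,-0.0397,0,-0.098,0],[0.0192,0,-0.0488,0,-0.122,0],[0.025,0,-0.0576,0,-0.147,0],[0.0315,0,-0.0659,0,-0.171,0],[0.0386,0,-0.0737,0,-0.196,0]]' | python3 steer.py 0.0 30
python3 - <<'E'
from h import *
s=bot.read_state();c0=s['position']-m(.083,0,.0575)
print('hinge frame',c0@U,c0@V,c0@N,s['wrist_torque'],s['q'].round(2) if hasattr(s['q'],'round') else s['q'])
c=cams.camera('side')['img'][110:270,200:386,::-1];cv2.imwrite('pics/sw.png',cv2.resize(c,(560,480),interpolation=cv2.INTER_CUBIC))
E
```

```text
clock: 6.9
position: [0.4751, 0.2067, 0.1868]
eef_rot: [3.133, -0.24, 1.412]
ft_force: [8.3, 6.6, -11.4]
width: 0.093
grip_force: 39.9
hinge frame -0.10375135923579992 -0.001391480779330449 0.09757397319865184 [ 0.39329373 -1.46872314 -0.32906352] [ 0.1   0.04 -0.46  1.93 -0.21  1.06 -0.43]
```

View pics/sw.png

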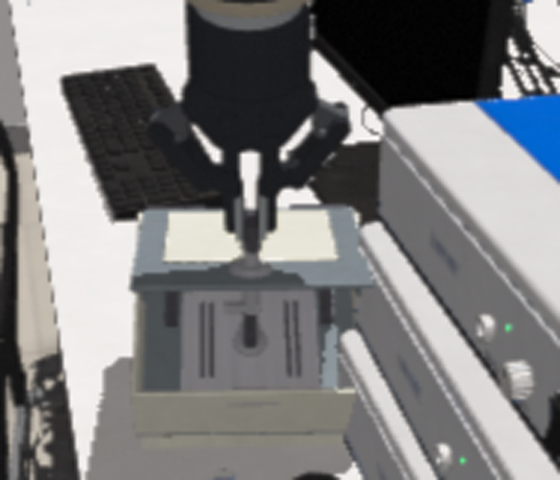

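The panel is rising with the key held at (250,240), and the stud shows inside at (250,335). I'll carry on with the swing.

```bash
echo '[[0.006,0,-0.0085,0,-0.024,0],[0.0125,0,-0.0163,0,-0.049,0],[0.0195,0,-0.0237,0,-0.073,0],[0.0271,0,-0.0306,0,-0.098,0],[0.0351,0,-0.0369,0,-0.122,0],[0.0435,0,-0.0426,0,-0.147,0],[0.0523,0,-0.0477,0,-0.171,0],[0.0614,0,-0.0522,0,-0.196,0]]' | python3 steer.py
echo '[[0.0085,0,-0.0056,0,-0.025,0],[0.0173,0,-0.0106,0,-0.049,0],[0.0265,0,-0.0149,0,-0.073,0],[0.036,0,-0.0186,0,-0.098,0],[0.0457,0,-0.0216,0,-0.122,0],[0.0556,0,-0.0239,0,-0.147,0],[0.0656,0,-0.0255,0,-0.171,0],[0.0757,0,-0.0264,0,-0.196,0]]' | python3 steer.py
echo '[[0.004,0,0,0,0,0],[0.004,0,0,0,0,0],[0.004,0,0,0,0,0]]' | python3 steer.py
python3 - <<'E'
from h import *
s=bot.read_state();c0=s['position']-m(.083,0,.0575)
print('hinge frame',c0@U,c0@V,c0@N,s['wrist_torque'],np.round(s['q'],2))
I=[]
for n in('top','side'):
    c=cams.camera(n);i=c['img'][:,:,::-1]
    i=i[140:260,210:350] if n=='top' else i[80:270,190:410]
    I.append(cv2.resize(i,(400,342),interpolation=cv2.INTER_CUBIC))
cv2.imwrite('pics/open.png',np.hstack(I))
E
```

```text
clock: 7.75
position: [0.4828, 0.2509, 0.2511]
eef_rot: [3.133, -0.041, 1.408]
ft_force: [7.4, -3.4, -9.0]
width: 0.091
grip_force: 37.6
clock: 8.55
position: [0.4957, 0.3236, 0.2818]
eef_rot: [3.131, 0.156, 1.404]
ft_force: [6.0, -7.3, 0.7]
width: 0.089
grip_force: 33.7
clock: 8.85
position: [0.4966, 0.3289, 0.2821]
eef_rot: [3.13, 0.152, 1.405]
ft_force: [8.2, -1.3, 4.5]
width: 0.09
grip_force: 33.6
hinge frame 0.04897087224157052 -0.0012034450475436837 0.13150024501269736 [-0.66255917 -1.66837379  0.310054  ] [-0.28  0.33 -0.57  1.42  0.27  1.57 -1.02]
```

View pics/open.png

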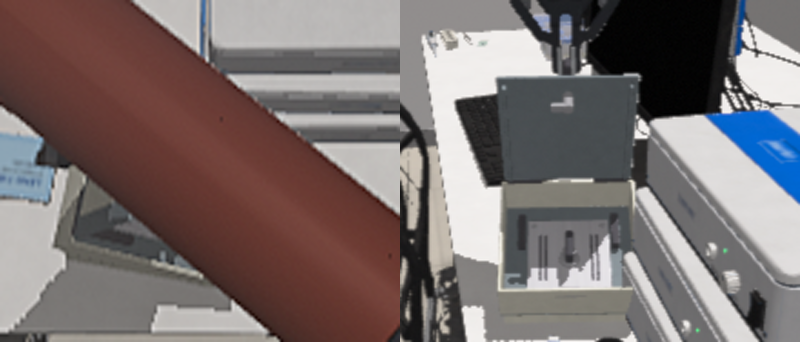

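The panel stands open with the recess clear: the wing is at about (570,245) in the side crop. The estimated opening is 1.71 rad. Next I release and back off.

```bash
echo '[[0,0,0,0,0,0],[0,0,0,0,0,0],[0,0,0,0,0,0],[0,0,0,0,0,0]]' | python3 steer.py 0.5
echo '[[0,0,-0.02,0,0,0],[0,0,-0.05,0,0,0],[0,0,-0.09,0,0,0],[0,0,-0.12,0,0,0],[0,0,-0.12,0,0,0]]' | python3 steer.py
python3 - <<'E'
from h import *
st=m(-.01,0,.041)
go(st+.26*N,U,-N,'via');go(st+.10*N,U,-N,'pre')
s=bot.read_state();print(np.round(s['q'],2),s['position'])
c=cams.camera('side')['img'][80:270,190:410,::-1];cv2.imwrite('pics/rel.png',cv2.resize(c,(560,480),interpolation=cv2.INTER_CUBIC))
E
```

```text
clock: 9.35
position: [0.4936, 0.3302, 0.2805]
eef_rot: [3.135, 0.153, 1.409]
ft_force: [0.2, 0.8, 0.3]
width: 0.5
grip_force: 0.0
clock: 9.85
position: [0.4961, 0.3499, 0.4035]
eef_rot: [3.131, 0.148, 1.409]
ft_force: [-0.2, 0.6, -0.2]
width: 0.497
grip_force: 0.0
via P [0.4647 0.1558 0.3236] d [-0.1827 -0.001   0.1079] rv [0.008 0.584 0.018]
pre P [0.4765 0.2224 0.1786] d [-0.0945 -0.0014  0.2414] rv [0.008 0.584 0.018]
[-0.34  0.35 -0.58  1.15  0.28  1.81 -1.02] [0.49613718 0.34985046 0.40347804]
```

```bash
echo '[[-0.03,0,0,0,0.1,0],[-0.065,0,0,0,0.2,0],[-0.1,0,0.01,0,0.3,0],[-0.13,0,0.03,0,0.4,0],[-0.16,0,0.06,0,0.5,0.01],[-0.18,0,0.085,0,0.584,0.018],[-0.1827,-0.001,0.108,0.008,0.584,0.018],[-0.1827,-0.001,0.108,0.008,0.584,0.018]]' | python3 steer.py
python3 - <<'E'
from h import *
st=m(-.01,0,.041)
go(st+.05*N,U,-N,'pre');go(st-.009*N,U,-N,'grasp')
s=bot.read_state();print(np.round(s['q'],2),s['position'])
I=[]
for n in('top','side'):
    c=cams.camera(n);print(n,proj(c,[st,m(.083,0,.0575)]).round(1).tolist());i=c['img'][:,:,::-1]
    i=i[150:250,220:340] if n=='top' else i[130:250,220:364]
    I.append(cv2.resize(i,(400,333),interpolation=cv2.INTER_CUBIC))
cv2.imwrite('pics/stud.png',np.hstack(I))
E
```

```text
clock: 10.7
position: [0.4623, 0.1514, 0.3163]
eef_rot: [-3.131, -0.43, 1.384]
ft_force: [-0.8, 0.7, -0.1]
width: 0.501
grip_force: 0.0
pre P [0.4802 0.2432 0.1332] d [0.0088 0.0027 0.2054] rv [-0.006  0.007 -0.009]
grasp P [0.4845 0.2678 0.0798] d [0.0092 0.0031 0.2644] rv [-0.006  0.007 -0.009]
[ 0.24 -0.11 -0.32  1.85 -0.47  1.32 -0.16] [0.46234401 0.15138199 0.31630627]
top [[271.1, 204.8], [242.2, 195.3]]
side [[282.2, 216.2], [281.4, 179.6]]
```

View pics/stud.png

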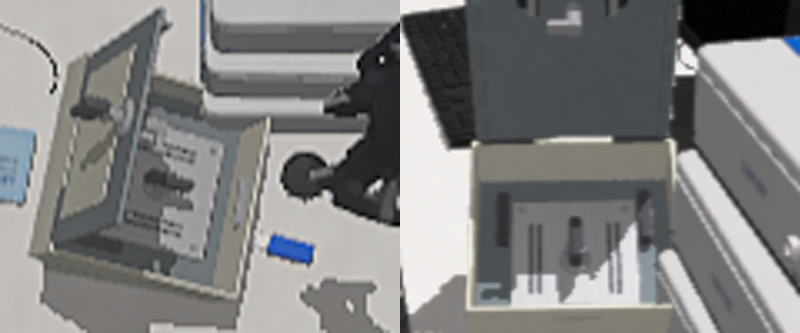

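The wing centre is at (168,181) in the top crop, against (172,184) predicted. In the side crop it is at (576,240), against (574,240). So the stud sits about 1.5 mm toward +x, and I'll correct for that. The panel is clear of the approach.

```bash
echo '[[0.002,0.001,0.04,0,0,0],[0.005,0.002,0.08,-0.003,0.003,-0.005],[0.009,0.004,0.12,-0.006,0.007,-0.009],[0.009,0.0045,0.16,-0.006,0.007,-0.009],[0.009,0.0045,0.19,-0.006,0.007,-0.009],[0.009,0.0045,0.205,-0.006,0.007,-0.009],[0.009,0.0045,0.205,-0.006,0.007,-0.009]]' | python3 steer.py 0.5
python3 - <<'E'
from h import *
st=m(-.01,-.0015,.041)
go(st-.009*N,U,-N,'grasp')
s=bot.read_state();print(np.round(s['q'],2))
E
```

```text
clock: 11.5
position: [0.4833, 0.2484, 0.1371]
eef_rot: [3.138, -0.439, 1.405]
ft_force: [0.2, 0.4, 0.4]
width: 0.496
grip_force: 0.0
grasp P [0.486  0.2675 0.0798] d [-0.0069 -0.0007  0.06  ] rv [-0.    -0.003  0.009]
[ 0.12  0.1  -0.45  2.03 -0.46  0.85 -0.21]
```

```bash
echo '[[-0.003,0,0.02,0,0,0.005],[-0.005,0,0.04,0,0,0.009],[-0.005,0,0.04,0,0,0.009]]' | python3 steer.py
python3 - <<'E'
from h import *
st=m(-.01,-.0015,.041)
go(st-.009*N,U,-N,'grasp')
E
```

```text
clock: 11.8
position: [0.4862, 0.2592, 0.0993]
eef_rot: [3.141, -0.439, 1.393]
ft_force: [0.1, 0.3, -0.4]
width: 0.5
grip_force: 0.0
grasp P [0.486  0.2675 0.0798] d [-0.0009 -0.0017  0.0211] rv [ 0.001 -0.002 -0.001]
```

```bash
echo '[[-0.001,-0.0015,0.01,0,0,0],[-0.001,-0.0015,0.019,0,0,0],[-0.001,-0.0015,0.021,0,0,0],[-0.001,-0.0015,0.021,0,0,0]]' | python3 steer.py
echo '[[0,0,0,0,0,0],[0,0,0,0,0,0],[0,0,0,0,0,0],[0,0,0,0,0,0],[0,0,0,0,0,0]]' | python3 steer.py 0.0 50
python3 - <<'E'
from h import *
st=m(-.01,-.0015,.041)
go(st-.009*N,U,-N,'grasp')
E
```

```text
clock: 12.2
position: [0.4867, 0.2661, 0.08]
eef_rot: [3.14, -0.439, 1.392]
ft_force: [0.0, -0.2, 0.4]
width: 0.498
grip_force: 0.0
clock: 12.7
position: [0.4863, 0.2661, 0.08]
eef_rot: [3.14, -0.438, 1.392]
ft_force: [-4.7, 0.7, 3.1]
width: 0.1
grip_force: 51.7
grasp P [0.486  0.2675 0.0798] d [ 0.0011 -0.0005  0.0007] rv [ 0.003 -0.002 -0.002]
```

```bash
echo '[[0,0,0.003,0,0,0],[0,0,0.006,0,0,0],[0,0,0.009,0,0,0],[0,0,0.011,0,0,0],[0,0,0.012,0,0,0],[0,0,0.012,0,0,0]]' | python3 steer.py
python3 - <<'E'
from h import *
st=m(-.01,-.0015,.041)
go(st-.009*N,U,-N,'pushed, rel')
s=bot.read_state();print(np.array(s['ft_force'])@N)
E
```

```text
clock: 13.3
position: [0.4877, 0.2702, 0.071]
eef_rot: [3.14, -0.438, 1.392]
ft_force: [-19.0, -17.3, 36.9]
width: 0.096
grip_force: 57.1
pushed, rel P [0.486  0.2675 0.0798] d [ 0.0011 -0.0011 -0.0092] rv [ 0.003 -0.002 -0.003]
42.05258489430131
```

```bash
echo '[[0,-0.001,-0.002,0,0,0],[0,-0.001,-0.002,0,0,0]]' | python3 steer.py
echo '[[0,0,0,0,0,0.12],[0,0,0,0,0,0.25],[0,0,0,0,0,0.38],[0,0,0,0,0,0.51],[0,0,0,0,0,0.64],[0,0,0,0,0,0.77],[0,0,0,0,0,0.9],[0,0,0,0,0,1.03]]' | python3 steer.py
echo '[[0,0,0,0,0,0.12],[0,0,0,0,0,0.24],[0,0,0,0,0,0.36],[0,0,0,0,0,0.48],[0,0,0,0,0,0.54],[0,0,0,0,0,0.54]]' | python3 steer.py
python3 - <<'E'
from h import *
st=m(-.01,-.0015,.041)
go(st-.009*N,-V,-N,'rel')
s=bot.read_state();print(np.array(s['ft_force'])@N,s['wrist_torque'],np.round(s['q'],2))
E
```

```text
clock: 13.5
position: [0.487, 0.27, 0.0716]
eef_rot: [3.138, -0.438, 1.392]
ft_force: [-3.9, -1.8, 6.0]
width: 0.1
grip_force: 52.2
clock: 14.3
position: [0.485, 0.2714, 0.0717]
eef_rot: [-2.758, -0.218, 0.316]
ft_force: [-13.6, -2.4, 19.4]
width: 0.101
grip_force: 53.8
clock: 14.9
position: [0.4848, 0.2727, 0.0723]
eef_rot: [-2.701, 0.001, -0.177]
ft_force: [-14.0, 0.2, 20.7]
width: 0.1
grip_force: 53.8
rel P [0.486  0.2675 0.0798] d [ 0.0022  0.0012 -0.0089] rv [-0.004  0.    -0.002]
19.68349519801578 [1.41065052 2.80525143 1.45585359] [-0.12  0.2  -0.25  2.08 -0.52  0.71 -1.74]
```

Turned a full 1.57 rad. I'll release, back out and check.

```bash
echo '[[0,0,0,0,0,0],[0,0,0,0,0,0],[0,0,0,0,0,0],[0,0,0,0,0,0]]' | python3 steer.py 0.4
echo '[[0,0,-0.02,0,0,0],[0,0,-0.05,0,0,0],[0,0,-0.09,0,0,0],[0,0,-0.13,0,0,0],[0,0,-0.17,0,0,0],[0,0,-0.21,0,0,0],[0,0,-0.24,0,0,0],[0,0,-0.24,0,0,0]]' | python3 steer.py
python3 - <<'E'
from h import *
I=[]
for n in('top','side'):
    c=cams.camera(n);i=c['img'][:,:,::-1]
    i=i[150:250,220:340] if n=='top' else i[130:250,220:364]
    I.append(cv2.resize(i,(400,333),interpolation=cv2.INTER_CUBIC))
cv2.imwrite('pics/end.png',np.hstack(I))
E
```

```text
clock: 15.3
position: [0.4869, 0.2701, 0.0708]
eef_rot: [-2.703, -0.003, -0.18]
ft_force: [0.1, -0.0, 0.4]
width: 0.402
grip_force: 0.0
clock: 16.1
position: [0.47, 0.1685, 0.2925]
eef_rot: [-2.701, -0.009, -0.182]
ft_force: [1.2, -0.3, 0.3]
width: 0.398
grip_force: 0.0
```

View pics/end.png

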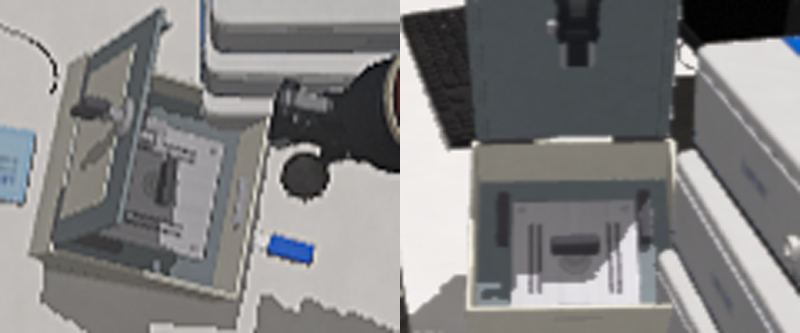

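The wing lies level across at (575,245) in the side crop. The panel and key are unchanged, the cap and stick are in place, and the gripper is clear. I'm handing in.

```bash
echo '[[0,0,0,0,0,0],[0,0,0,0,0,0]]' | python3 steer.py && python3 -c "
from station import bot, cams
print(bot.sign_off())"
```

```text
clock: 16.4
position: [0.4673, 0.1705, 0.2869]
eef_rot: [-2.704, -0.0, -0.178]
ft_force: [-0.3, 0.2, -0.2]
width: 0.402
grip_force: 0.0
the job is handed in; nothing more can be done
None
```

I handed the job in at about 16 s of the 58 s: key turned, panel standing open at an estimated 1.7 rad, stud pushed in and turned a quarter turn to lock, and the cap and stick unmoved in the last pictures; hand-in gave no verdict, and I did not check the other three bystanders again at the end.

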